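# Clamp a glass jar with the one-hand ratchet clamp

### The arm

A 6-joint arm with a two-finger parallel gripper is mounted at the origin on a cart in front of the work surface, level with it; the furniture and walls round the work are solid. World frame = base frame: x ahead of the robot, y to its left, z up, the work surface at z = 0. Lengths are in m, angles in rad, forces in N, time in s.
With the tool pointing down it reaches from about 0.3 to 0.775 m from the base axis. Payload 14.6 kg.
Tool frame: the origin (TCP) lies between the finger pads, 19 mm behind the fingertips; this is the grasp point; z points along the fingers, y is the line along which they close (so a half turn about z gives the same grasp; the last joint's range is limited). The gripper opens to 94 mm and grips with 3 to 60 N. Pads are 16 mm wide; open, the fingers measure 119 mm over their backs; the gripper's body (75 mm by 177 mm) begins 78 mm behind the grasp point.
Start: joints at [-1.389, 0.3, 1.521, -0, 1.321, -0.067], TCP at [0.135, -0.533, 0.224] pointing down, gripper open.
Joint ranges: [-3.03, 3.03], [-0.79, 2.21], [0.23, 2.52], [-1.04, 4.18], [0, 3.07], [-2.55, 2.55]. Speed limits (rad/s): [2.22, 2.22, 2.57, 3.14, 3.14, 3.14].

### API

Orientations are given as [roll, pitch, yaw] about the fixed x, y, z axes, in that order (R = Rz(yaw) Ry(pitch) Rx(roll)).
In Python, from station import ctrl gives the robot as it stands.
- The arm moves only by the shell command python3 shift.py 'ROWS' [OPENING] [FORCE]. ROWS is a JSON list of rows, 1 to 10 of them, each an object with the fields trans (a list: dx, dy, dz in m), rotvec (a list: a rotation vector rx, ry, rz in rad); a field left out counts as zero; each row shifts and turns the commanded pose from where the row before left it, along the tool's axes as they then stand; what a row does not reach is not made up. A row lasts 1/10 s, in which the tool goes at most 0.05 m and 0.15 rad, less where a joint would pass 70% of its speed; a pose out of reach is approached as far as the arm can. OPENING is the finger opening in m, set as the command begins (- or left out keeps the last). The fingers move at their own pace and stop on an object; FORCE is the grip in N (left out, the last holds). Time passes only in rows, so rows that do not move let the fingers close. It prints the time, the measured TCP pose, the force, the opening and the grip force at its end. Input that does not fit is refused with a message, and nothing moves.
- ctrl.get_obs(): the state, without advancing time (a new reading comes with each control period).
- ctrl.camera(name): name is "scene" or "side" or "wrist"; returns a dict with "pixels" (420x560x3 uint8, blue, green, red), "fx", "fy", "cx", "cy" (pixels), "extrinsics" (4x4, takes a point from camera to world coordinates). Camera axes: x right, y up, looking along -z (the intrinsics and any distortion apply to the point x, -y, -z); pixel columns grow to the right and rows downward; lengths in m; the calibration is good to about 2 mm. A picture is of the moment at which its call begins. There is no depth.
- ctrl.hand_in(): hands the job in; it is judged then, once.
The state is a dict: "time_s": time; "qpos": joint angles; "joint_vel": joint speeds; "tau": joint torques, N m; "ee_pos": TCP position; "eef_rot": TCP orientation; "force": force on the tool from outside, world axes, zero at the start; "moment": the same for the moment, N m; "grip_width": finger opening in m; "grip_force": force on a finger pad.
Only numpy, scipy, OpenCV 4.12 (cv2) and the standard library are available. Lean on these libraries where they do the work, as an engineer would, in place of code of your own. Each camera call takes 0.05 s, during which the arm holds its last target. There are 200 camera calls.

### The job

Someone wants to twist the stuck lid off the little glass jam jar: gently stand the jar upright on the board of the ratchet clamp, between the two jaws, and let go of it. Then pump the clamp's trigger, and only the trigger, until the sprung jaw face has pressed the jar against the far pad and its spring is pushed in by about 5 to 15 mm, no more, because more would crack the glass. Finish holding: keep the trigger squeezed in the gripper, and leave the tin and the spice jar where they stand.

Things in the scene. Friction and masses are not known exactly. Their poses are not given: they have to be found in the camera images.
- jam_jar: Small round thin-walled glass jam jar with a pale screw lid, 56 mm in diameter, 69 mm tall, 0.1 to 0.2 kg. It breaks if the fingers' force on it (both added up) passes 120 N, so hold it with 20 to 40 N of grip, or if it is set on the board harder than 40 N. Origin: centre of its underside; z up through the lid.
- food_tin: Bystander: a round food tin, 58 mm in diameter, 72 mm tall. Leave it where it stands. Origin: centre of its underside.
- spice_jar: Bystander: a slim spice jar with a dark cap, 44 mm in diameter, 96 mm tall. Leave it where it stands. Origin: centre of its underside.
- clamp: One-hand ratchet bar clamp on a wooden board (300x70x8 mm), fixed. Origin: on the counter, on the centre line; x along the bar from the handle to the fixed far jaw, y across, z up. Here (mm) the board is x -165 to 135; far jaw with its rubber pad x 100 to 135, 50 wide, top z 62; housing x -160 to -90, top z 62; upright palm grip x -155 to -139, 26 wide, top z 145; bar tail behind it, z 24 to 37.
- jaw: Block of the moving jaw on the bar, 24 x 44 mm, top at z = 62 mm, at clamp x = -60 to -36 mm plus joint jaw_travel. Its origin is the clamp's origin shifted by joint jaw_travel along the clamp's x. The fingers and arm must not push the moving jaw or its face (more than 8 N counts).
- pad: Sprung rubber face plate in front of the moving jaw block, 44 mm wide, z = 15 to 53 mm; its origin is the clamp's origin shifted along x by joint jaw_travel minus joint pad_travel.
- trigger: Upright trigger blade of the handle, in front of the palm grip (on the side of the jaws), 12 mm thick, 20 mm wide, top at z = 141 mm. Origin: on its hinge, at clamp x = -118 mm, z = 65 mm; z runs up along the blade.
- bed (a point): Where the jar is well placed: point on the board's top (8 mm over the counter) between the jaws; a jar centred here stands 8 mm short of the far pad, and 14 to 30 mm from the sprung face at the start. Axes as the clamp's.
- squeeze (a point): Point 119 mm over the counter for the TCP, pointing down, when squeezing the trigger against the palm grip with the fingers closing along the clamp's x (this point's x). Fingers open to 80 mm or more go round both; at rest the two measure about 51 mm over their outer faces here, fully squeezed 35 mm.
- blade_front (a point): Point on the trigger blade's front face where a finger pushes, 56 mm along the blade from its hinge.
- face_mid (a point): Middle of the sprung jaw face's front surface, 34 mm over the counter; it touches the jar.
- jaw_travel (a joint): How far the bar and moving jaw have moved toward the far pad, m, 0 to 0.066. A friction brake of 10 N holds it; each full squeeze and full release of the trigger moves it on by one tooth, 6 mm (the first squeeze up to 10 mm). It does not go back. Face to far pad: 100 mm minus jaw_travel plus pad_travel.
- pad_travel (a joint): How far the sprung face is pushed in toward the jaw block, m, 0 (free) to 0.026; its spring is 500 N/m with no preload, so 10 mm is 5 N on the jar. The glass cracks above 11 N (22 mm).
- trigger_travel (a joint): Trigger angle, rad: 0 released (leaning 0.15 forward), 0.30 fully squeezed against its stop (17 mm at the fingers). A spring returns it (1.5 to 2.5 N at the fingers); driving the jaw takes up to about 14 N at the fingers. For a tooth to be caught the trigger must be let out to below 0.08, then squeezed past 0.28.

How it is judged:
On the way, in this order (a step that is already met when the one before it is completed fails the run):
1. the jar stands upright on the clamp's board between the jaws, let go of (x of jam_jar in the frame of clamp between 0.03 and 0.08 m and y of jam_jar in the frame of clamp between -0.022 and 0.022 m and height (world z) of jam_jar below 0.012 m and angle between jam_jar's own z axis and vertical below 0.1 rad and contact force between the fingers and jam_jar below 0.1 N), for 0.2 s.
2. the sprung jaw face presses on the jar, driven by the squeezed trigger (contact force between pad and jam_jar above 1.5 N and x of jam_jar in the frame of clamp above 0.068 m and contact force between the fingers and trigger above 1 N), for 0.1 s.
At the end, for the whole second after the job is handed in: The jar stands upright (within 0.1 rad) on the clamp's board, within 25 mm of the centre line, pressed between the sprung jaw face (1.5 to 9 N) and the far pad, at rest and not touched by the robot, while the fingers hold the trigger squeezed (beyond 0.12 rad) (all of step 2 and contact force between pad and jam_jar below 9 N and value of joint trigger_travel above 0.12 rad and contact force between each of the arm, the fingers and jam_jar below 0.1 N and y of jam_jar in the frame of clamp between -0.025 and 0.025 m and height (world z) of jam_jar below 0.012 m and angle between jam_jar's own z axis and vertical below 0.1 rad and linear speed of jam_jar below 0.01 m/s); the arm keeps its last pose, push and grip.
It fails at once if the glass is cracked: the clamp's face presses the jar with more than 11 N (contact force between pad and jam_jar above 11 N).
It fails at once if the glass is cracked: the fingers squeeze the jar with more than 120 N (both fingers added up) (contact force between the fingers and jam_jar above 120 N).
It fails at once if the jar is banged down on the clamp with more than 40 N (contact force between jam_jar and clamp above 40 N).
It fails at once if the moving jaw is pushed by hand (contact force between any of the fingers, the arm and jaw above 8 N or contact force between the fingers and pad above 8 N).
It fails at once if the tin or the spice jar is displaced by more than 30 mm (distance of any of food_tin, spice_jar from where it was at the start of the episode above 0.03 m).
It also fails if it takes over 64 s, if anything falls off the work surface, if the arm or the gripper's body presses on something with over 40 N, if the wrist force passes 120 N, or if a joint passes its speed limit or range.

## Working session

There is one attempt and no reset: what is moved stays moved. The work goes in short steps, Python scripts to look and compute and a shell command to move; the robot and the scene stay as the last step left them, time stands still between calls to the robot, and variables do not carry over. Pictures are saved under pics/ and viewed, at most 10 in all, crops included, and the job is handed in when it is done.

```bash
ls; mkdir -p pics
cat > h.py <<'E'
import numpy as np, cv2
from station import ctrl
def snap(n,f):
    c=ctrl.camera(n); cv2.imwrite(f'pics/{f}.png',c['pixels'])
    np.savez(f'pics/{f}.npz',**{k:c[k] for k in('fx','fy','cx','cy','extrinsics')},dist=np.array(c.get('dist',c.get('distortion',0))) )
    return c
def ray(f,u,v):
    c=np.load(f'pics/{f}.npz'); E=c['extrinsics']
    d=E[:3,:3]@np.array([(u-c['cx'])/c['fx'],-(v-c['cy'])/c['fy'],-1.]); return E[:3,3],d/np.linalg.norm(d)
def tri(*obs):
    A=0;b=0
    for o in obs:
        p,d=ray(*o);P=np.eye(3)-np.outer(d,d);A=A+P;b=b+P@p
    x=np.linalg.solve(A,b); return x,[float(np.linalg.norm((np.eye(3)-np.outer(d,d))@(x-p))) for p,d in (ray(*o) for o in obs)]
def onz(f,u,v,z):
    p,d=ray(f,u,v); return p+d*(z-p[2])/d[2]
def proj(f,X):
    c=np.load(f'pics/{f}.npz');E=c['extrinsics'];q=E[:3,:3].T@(np.asarray(X)-E[:3,3])
    return c['cx']+c['fx']*q[0]/-q[2], c['cy']-c['fy']*q[1]/-q[2]
E
python3 - <<'E'
from h import *
for n in('scene','side'):
    c=snap(n,n+'0');print(c.keys(),c['fx'],c['cx'],c['extrinsics'].round(3).tolist())
E
```

```text
pics
shift.py
station.py
dict_keys(['pixels', 'fx', 'fy', 'cx', 'cy', 'extrinsics']) 499.01224858928026 278.7434866866929 [[-0.252, 0.845, -0.471, -0.048], [-0.968, -0.221, 0.122, 0.238], [-0.001, 0.486, 0.874, 1.149], [0.0, 0.0, 0.0, 1.0]]
dict_keys(['pixels', 'fx', 'fy', 'cx', 'cy', 'extrinsics']) 428.1488322054214 276.18278106824783 [[0.927, 0.172, -0.334, 0.244], [-0.375, 0.48, -0.793, -0.582], [0.023, 0.86, 0.509, 0.519], [0.0, 0.0, 0.0, 1.0]]
```

View pics/scene0.png

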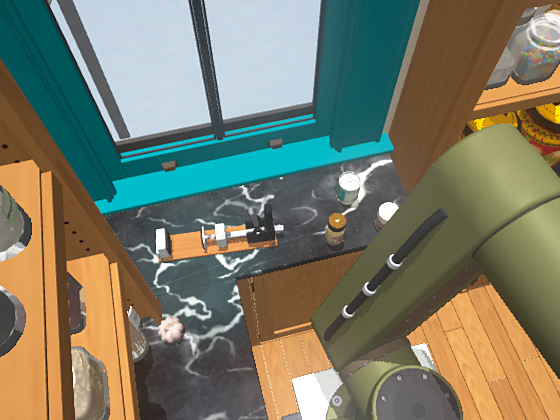

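View pics/side0.png

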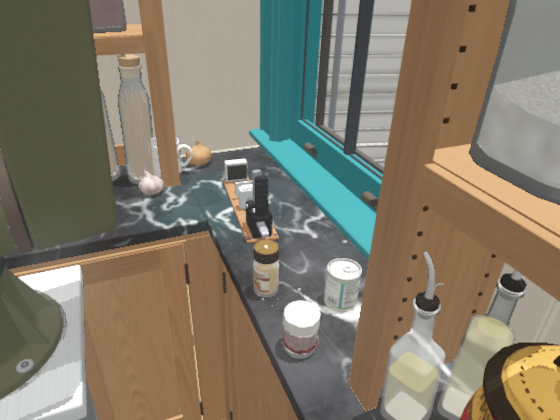

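The scene view shows the clamp at about (160–283, 240), with the handle on the right. The spice jar is at (336,228), the tin at (348,187) and the jam jar at (387,215), partly behind the arm. The side view shows the jam jar at (301,328), tin (342,285), spice jar (266,268) and clamp (248,205). I'll enlarge both.

Run:
```python
from h import *
a=cv2.imread('pics/scene0.png')[165:275,150:416];b=cv2.imread('pics/side0.png')
A=cv2.resize(a,(798,330),interpolation=cv2.INTER_CUBIC)
B=cv2.resize(b[150:250,215:285],(210,300)) ;B=cv2.resize(b[150:240,215:285],None,fx=3,fy=3,interpolation=cv2.INTER_CUBIC);C=cv2.resize(b[230:360,240:370],None,fx=2.07,fy=2.07,interpolation=cv2.INTER_CUBIC)
o=np.zeros((600,798,3),np.uint8);o[:330]=A;o[330:,:210]=B[:270];o[330:330+min(269,len(C)),300:300+C.shape[1]]=C[:269]
for i in range(0,266,20):cv2.line(o,(i*3,0),(i*3,6),(0,0,255),1)
cv2.imwrite('pics/c0.png',o)
# rough
for n,(u,v),(s,t) in (('jam',(387,210),(302,313)),('tin',(349,178),(344,268)),('spice',(337,217),(266,246)),):
    print(n,tri(('scene0',u,v),('side0',s,t)))
```

```text
jam (array([ 0.46366942, -0.1718872 ,  0.06789402]), [0.001610078955878649, 0.001610078955878669])
tin (array([ 0.57126882, -0.10804894,  0.07479137]), [0.0029530403487275487, 0.0029530403487277044])
spice (array([ 0.45920974, -0.03749569,  0.0997745 ]), [0.0029426859465482604, 0.0029426859465481944])
```

View pics/c0.png

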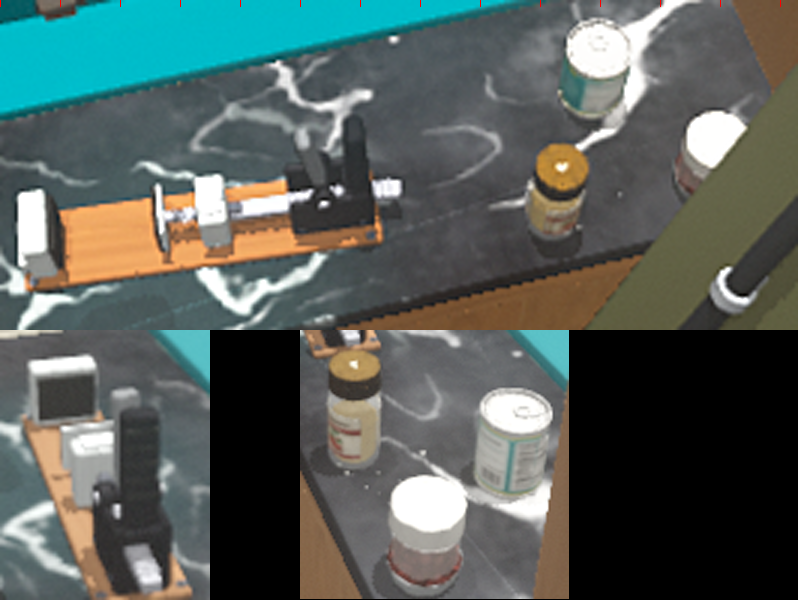

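The enlarged view is consistent: the lid tops triangulate to z = 68, 75 and 100 mm, against 69, 72 and 96 in the text. Next I'll work out the clamp pose from the board corners and handle tops.

```bash
python3 - <<'E'
from h import *
S=lambda x,y:('scene0',150+x/3,165+y/3)
D=lambda x,y:('side0',215+x/3,150+(y-330)/3)
for n,p in(('RF',(382,238)),('LF',(30,287)),('RB',(378,178))):print(n,onz(*S(*p),0.008).round(4))
p,e=tri(S(353,121),D(137,412));print('palm',p,e)
p,e=tri(S(303,131),D(124,393));print('trig',p,e)
o=ctrl.get_obs();print(o['ee_pos'],o['eef_rot'],o['grip_width'],o['time_s'])
E
python3 - <<'E'
from h import *
for p in((345,388),(362,345),(385,250),(292,405),(265,340),(410,380)):print(p,onz('side0',*p,0).round(3))
for p in((390,155),(400,190)):print(p,onz('scene0',*p,0).round(3))
print('yellow',tri(('scene0',490,125),('side0',530,375)))
p,d=ray('side0',428,303)
for t in(.2,.3,.4,.5,.6):
    X=p+d*t;print(X.round(3),np.round(proj('scene0',X)))
E
```

```text
(345, 388) [ 0.489 -0.264  0.   ]
(362, 345) [ 0.553 -0.207  0.   ]
(385, 250) [ 0.732 -0.008  0.   ]
(292, 405) [ 0.41  -0.262  0.   ]
(265, 340) [ 0.416 -0.144  0.   ]
(410, 380) [ 0.583 -0.286  0.   ]
(390, 155) [ 0.662 -0.269  0.   ]
(400, 190) [ 0.547 -0.254  0.   ]
yellow (array([ 0.55313048, -0.43782958,  0.20681696]), [0.0021067872293543213, 0.0021067872293542567])
[ 0.359 -0.48   0.391] [593. 138.]
[ 0.417 -0.429  0.327] [538. 141.]
[ 0.474 -0.378  0.263] [491. 143.]
[ 0.532 -0.327  0.2  ] [449. 144.]
[ 0.589 -0.276  0.136] [413. 146.]
```

```bash
cat >> h.py <<'E'
def rel(x,y,z,psi=None):
    from scipy.spatial.transform import Rotation as R
    o=ctrl.get_obs();T=R.from_euler('xyz',o['eef_rot'])
    r=T.inv().apply(np.array([x,y,z])-o['ee_pos']); psi=o['eef_rot'][2] if psi is None else psi
    w=(T.inv()*R.from_euler('xyz',[np.pi,0,psi])).as_rotvec()
    print('rel',r.round(4),'rot',w.round(4),'|d|',np.linalg.norm(r).round(3))
E
python3 shift.py '[{"rotvec": [0, 0, -0.135]}, {"rotvec": [0, 0, -0.135]}, {"rotvec": [0, 0, -0.135]}, {"rotvec": [0, 0, -0.135]}, {"rotvec": [0, 0, -0.135]}, {"rotvec": [0, 0, -0.135]}, {"rotvec": [0, 0, -0.135]}, {"rotvec": [0, 0, -0.135]}, {"rotvec": [0, 0, -0.138]}, {}]' 0.094
python3 -c "
from h import *
rel(.34,-.18,.23,1.467)"
```

```text
time_s: 1.1
ee_pos: [0.1354, -0.5329, 0.2239]
eef_rot: [-3.141, -0.001, 1.469]
force: [0.1, 0.0, 0.2]
grip_width: 0.0938
grip_force: 0.0
rel [ 0.3719  0.1677 -0.0059] rot [-0.0002 -0.0006  0.0021] |d| 0.408
```

```bash
python3 shift.py '[{"trans": [0.037, 0.017, 0]}, {"trans": [0.037, 0.017, 0]}, {"trans": [0.037, 0.017, 0]}, {"trans": [0.037, 0.017, 0]}, {"trans": [0.037, 0.017, 0]}, {"trans": [0.037, 0.017, 0]}, {"trans": [0.037, 0.017, 0]}, {"trans": [0.037, 0.017, 0]}, {"trans": [0.037, 0.017, 0]}, {"trans": [0.037, 0.015, 0]}]'
python3 shift.py '[{"trans": [0.0, 0.03, 0]}, {"trans": [0, 0.03, 0]}, {"trans": [0, 0.03, 0]}, {}, {}, {}]'
python3 -c "
from h import *
rel(.466,-.172,.2,1.467)
snap('wrist','w1');snap('scene','s1')
print(np.load('pics/w1.npz')['extrinsics'].round(3).tolist(),np.load('pics/w1.npz')['fx'])
print(proj('w1',(.464,-.172,.069)),proj('w1',(.459,-.037,.096)))
"
```

```text
time_s: 2.1
ee_pos: [0.3415, -0.181, 0.2243]
eef_rot: [3.141, 0.0, 1.462]
force: [0.6, -0.6, 0.0]
grip_width: 0.0943
grip_force: 0.0
time_s: 2.7
ee_pos: [0.4298, -0.1918, 0.2242]
eef_rot: [-3.141, -0.0, 1.465]
force: [-0.6, -0.5, -0.8]
grip_width: 0.0938
grip_force: 0.0
rel [0.0235 0.0339 0.0242] rot [-0.0003 -0.0001 -0.0023] |d| 0.048
[[0.994, 0.103, 0.027, 0.437], [-0.106, 0.962, 0.25, -0.119], [-0.0, -0.252, 0.968, 0.385], [0.0, 0.0, 0.0, 1.0]] 299.58446741549415
(np.float64(306.80731823998025), np.float64(179.19334616050665)) (np.float64(291.4007052302769), np.float64(29.986782804682775))
```

View pics/w1.png

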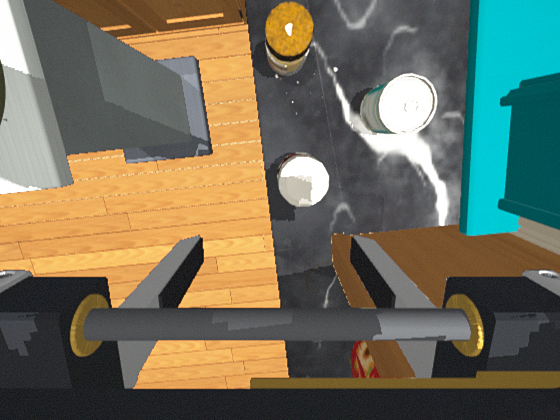

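The wrist view shows the jam lid centred at about (304,181); I predicted (307,179). The tin is at (400,105) and the spice cap at (290,30). The counter edge is at column ~265.

Run:
```python
from h import *
g=cv2.imread('pics/w1.png')[145:215,270:338];m=(g.min(2)>170).astype(np.uint8)
c=max(cv2.findContours(m,0,1)[0],key=cv2.contourArea);print(cv2.boundingRect(c),cv2.minEnclosingCircle(c))
w=('w1',304,180.5)
print(tri(w,('side0',302,313)),tri(w,('side0',302,313),('scene0',387,210)),onz(*w,.069))
rel(*onz(*w,.069)[:2],.15,1.467)
```

```text
(9, 12, 50, 49) ((33.41228103637695, 36.16936492919922), 25.34998893737793)
(array([ 0.46119621, -0.17322233,  0.06875105]), [0.00027356941750089587, 0.0002735694175009659]) (array([ 0.46242151, -0.17247883,  0.06893463]), [0.0016148409924782719, 0.001049077639387481, 0.002510690954328448]) [ 0.46092147 -0.1730778   0.069     ]
rel [0.022  0.0289 0.0745] rot [ 0.0003  0.0002 -0.0018] |d| 0.083
```

```bash
python3 shift.py '[{"trans": [0.011, 0.0145, 0]}, {"trans": [0.011, 0.0145, 0.02]}, {"trans": [0, 0, 0.04]}, {"trans": [0, 0, 0.04]}, {"trans": [0, 0, 0.04]}, {"trans": [0, 0, 0.03]}, {"trans": [0, 0, 0.016]}, {}, {}]'
python3 -c "
from h import *
rel(.4612,-.1732,.038,1.467)"
```

```text
time_s: 3.7
ee_pos: [0.4617, -0.1732, 0.0391]
eef_rot: [3.141, 0.0, 1.466]
force: [0.0, 0.4, 0.1]
grip_width: 0.0939
grip_force: 0.0
rel [-0.     -0.0005  0.0011] rot [ 0.0006  0.0002 -0.0009] |d| 0.001
```

```bash
python3 shift.py '[{}, {}, {}, {}, {}, {}, {}, {}]' 0.04 15
python3 shift.py '[{}, {}]' 0.04 15
```

```text
time_s: 4.5
ee_pos: [0.4615, -0.1729, 0.0383]
eef_rot: [-3.141, -0.0, 1.467]
force: [-2.9, 0.7, 5.0]
grip_width: 0.0538
grip_force: 15.1
time_s: 4.7
ee_pos: [0.4615, -0.173, 0.0383]
eef_rot: [-3.141, -0.0, 1.467]
force: [-3.0, 1.4, 4.9]
grip_width: 0.054
grip_force: 15.1
```

```bash
python3 - <<'E'
from h import *
for p in((108,213),(200,195),(300,170)):print(p,onz('scene0',*p,0.0).round(3),onz('scene0',*p,0.05).round(3))
# ledge height: left end of the teal front bottom edge
print(onz('side0',370,262,0),onz('side0',290,180,0))
rel(.5,.15,.25)
E
python3 shift.py '[{"trans": [0, 0, -0.01]}, {"trans": [0, 0, -0.03]}, {"trans": [0, 0, -0.04]}, {"trans": [0, 0, -0.045]}, {"trans": [0, 0, -0.045]}, {"trans": [0, 0, -0.042]}, {}, {}]' 0.04 25
python3 -c "
from h import *
rel(.52,.18,.25,1.467)"
```

```text
(108, 213) [0.674 0.514 0.   ] [0.643 0.502 0.05 ]
(200, 195) [0.668 0.27  0.   ] [0.637 0.269 0.05 ]
(300, 170) [ 0.677 -0.011  0.   ] [0.646 0.    0.05 ]
[ 0.68018433 -0.03126915  0.        ] [0.67420267 0.34983897 0.        ]
rel [ 0.3252  0.0047 -0.2117] rot [-0.0002 -0.      0.    ] |d| 0.388
time_s: 5.5
ee_pos: [0.4616, -0.1729, 0.2507]
eef_rot: [3.14, 0.0, 1.467]
force: [-0.7, 0.9, -2.6]
grip_width: 0.0541
grip_force: 25.0
rel [0.3571 0.0215 0.0006] rot [ 0.0013  0.0004 -0.0002] |d| 0.358
```

```bash
python3 shift.py '[{"trans": [0.02, 0.0012, 0]}, {"trans": [0.04, 0.0024, 0]}, {"trans": [0.045, 0.0027, 0]}, {"trans": [0.045, 0.0027, 0]}, {"trans": [0.045, 0.0027, 0]}, {"trans": [0.045, 0.0027, 0]}, {"trans": [0.045, 0.0027, 0]}, {"trans": [0.04, 0.0024, 0]}, {"trans": [0.02, 0.0012, 0]}, {"trans": [0.012, 0.001, 0]}]'
python3 shift.py '[{}, {}, {}]'
python3 -c "
from h import *
snap('wrist','w2');snap('side','d2')
ex=np.array([.1035,.9946,0]);ey=np.array([-.9946,.1035,0]);O=np.array([.5224,.267,0])
for n,a in(('padTL',(.1,.025,.062)),('padTR',(.1,-.025,.062)),('bdL',(.135,.035,.008)),('bdR',(.135,-.035,.008)),('jaw',(-.036,0,.062)),('bed',(.064,0,.008))):
  print(n,np.round(proj('w2',O+a[0]*ex+a[1]*ey+np.array([0,0,a[2]]))))
"
```

```text
time_s: 6.5
ee_pos: [0.5197, 0.1814, 0.2483]
eef_rot: [-3.139, 0.001, 1.468]
force: [-0.1, -0.9, -0.9]
grip_width: 0.0538
grip_force: 25.0
time_s: 6.8
ee_pos: [0.5202, 0.1787, 0.2501]
eef_rot: [-3.141, 0.0, 1.466]
force: [-0.3, 0.7, -1.9]
grip_width: 0.0541
grip_force: 25.0
padTL [245.  15.]
padTR [294.  15.]
bdL [241.  -1.]
bdR [300.  -1.]
jaw [271. 150.]
bed [271.  65.]
```

View pics/w2.png

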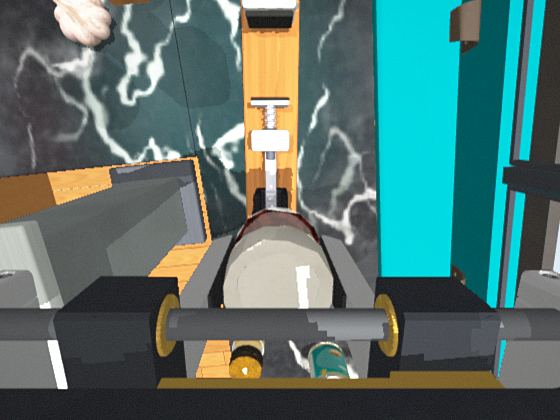

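The wrist view shows the board edges at columns 242 and 300, predicted 241 and 300. The far pad's top edge is at row ~13 (predicted 15), the jaw block at rows 131–150, and the sprung face at rows 97–105. The jar hangs upright in the fingers.

Run:
```python
from h import *
ex=np.array([.1035,.9946,0]);ey=np.array([-.9946,.1035,0]);O=np.array([.5224,.267,0])
g=cv2.imread('pics/w2.png');print('colmean pad',g[0:32,260:280].mean((1,2)).astype(int).tolist());print('face',g[90:155,278:284].mean((1,2)).astype(int).tolist())
for n,v,z in(('padtop',10,.062),('padtop',14,.062),('face',97,.053),('blockfront',131,.062),('blockback',150,.062)):
    q=onz('w2',270,v,z)-O;print(n,(q@ex).round(4),(q@ey).round(4))
for u in(242,300): print((onz('w2',u,60,.008)-O)@ey)
B=O+.062*ex;print(B);rel(B[0],B[1],.25,1.467)
```

```text
colmean pad [255, 255, 255, 255, 255, 255, 255, 248, 174, 127, 97, 68, 70, 73, 72, 65, 47, 28, 26, 28, 30, 29, 28, 28, 28, 27, 25, 31, 75, 103, 101, 105]
face [181, 182, 182, 182, 182, 184, 170, 108, 63, 73, 230, 255, 255, 255, 255, 150, 125, 111, 143, 170, 170, 175, 184, 185, 185, 184, 181, 183, 185, 185, 183, 183, 183, 184, 186, 186, 184, 183, 182, 190, 252, 255, 255, 255, 255, 255, 255, 255, 255, 255, 255, 255, 255, 255, 255, 255, 255, 255, 255, 254, 253, 186, 168, 175, 182]
padtop 0.1047 -0.0004
padtop 0.1011 -0.0004
face 0.0217 0.0004
blockfront -0.0153 0.0005
blockback -0.0363 0.0006
0.03544120257063682
-0.03584936237678864
[0.528817  0.3286652 0.       ]
rel [ 0.1498 -0.0072  0.0003] rot [ 0.0001  0.0001 -0.0014] |d| 0.15
```

```bash
python3 shift.py '[{"trans": [0.03, -0.002, 0]}, {"trans": [0.045, -0.002, 0]}, {"trans": [0.045, -0.002, 0]}, {"trans": [0.032, -0.001, 0]}, {}, {"trans": [0, 0, 0.02]}, {"trans": [0, 0, 0.035]}, {"trans": [0, 0, 0.035]}, {"trans": [0, 0, 0.01]}, {}]'
python3 -c "
from h import *
rel(.529,.3307,.06,1.467)"
```

```text
time_s: 7.9
ee_pos: [0.5289, 0.3309, 0.1496]
eef_rot: [-3.14, 0.001, 1.466]
force: [-0.0, -0.1, -1.7]
grip_width: 0.0535
grip_force: 25.0
rel [-0.      0.0002  0.0896] rot [-0.0017  0.0012 -0.0011] |d| 0.09
```

```bash
python3 shift.py '[{"trans": [0, 0, 0.02]}, {"trans": [0, 0, 0.025]}, {"trans": [0, 0, 0.025]}, {"trans": [0, 0, 0.015]}, {"trans": [0, 0, 0.01]}, {"trans": [0, 0, 0.003]}, {}, {}]'
python3 -c "
from h import *
rel(.529,.3307,.0463,1.467)
snap('side','d3')
cv2.imwrite('pics/d3c.png',cv2.resize(cv2.imread('pics/d3.png')[130:260,190:320],None,fx=4,fy=4,interpolation=cv2.INTER_CUBIC))"
```

```text
time_s: 8.7
ee_pos: [0.5296, 0.332, 0.0534]
eef_rot: [3.14, -0.001, 1.467]
force: [-0.1, -0.5, -2.8]
grip_width: 0.0539
grip_force: 25.0
rel [-0.0014 -0.0004  0.0071] rot [ 0.0014 -0.001  -0.0002] |d| 0.007
```

```bash
python3 shift.py '[{"trans": [-0.001, 0, 0.002]}, {"trans": [0, 0, 0.002]}, {"trans": [0, 0, 0.001]}, {}, {}]'
python3 shift.py '[{"trans": [0, 0, 0.0005]}, {"trans": [0, 0, 0.0005]}, {}, {}]'
```

```text
time_s: 9.25
ee_pos: [0.5289, 0.3308, 0.0472]
eef_rot: [-3.142, 0.0, 1.467]
force: [-0.4, -0.5, -1.5]
grip_width: 0.0536
grip_force: 25.0
time_s: 9.65
ee_pos: [0.529, 0.3308, 0.0464]
eef_rot: [3.141, -0.0, 1.467]
force: [-0.6, -0.6, 1.4]
grip_width: 0.0537
grip_force: 25.0
```

Contact is starting: the vertical force went from −1.5 to +1.4 N at the expected height. One more small step, then I'll release.

```bash
python3 shift.py '[{"trans": [0, 0, 0.0004]}, {}, {}]'
python3 shift.py '[{}, {}, {}, {}, {}, {}]' 0.094
python3 shift.py '[{"trans": [0, 0, -0.01]}, {"trans": [0, 0, -0.03]}, {"trans": [0, 0, -0.04]}, {"trans": [0, 0, -0.04]}, {"trans": [0, 0, -0.04]}, {"trans": [0, 0, -0.04]}, {}, {}, {}]'
python3 -c "
from h import *
snap('wrist','w4');snap('scene','s4')
ex=np.array([.1035,.9946,0]);ey=np.array([-.9946,.1035,0]);O=np.array([.5224,.267,0])
P=O-.129*ex;print(P);rel(P[0],P[1],.25)
cv2.imwrite('pics/w4c.png',cv2.resize(cv2.imread('pics/w4.png')[60:300,180:380],None,fx=2.4,fy=2.4))"
```

```text
time_s: 9.95
ee_pos: [0.529, 0.3308, 0.0464]
eef_rot: [3.141, -0.0, 1.467]
force: [-2.6, -0.8, 6.2]
grip_width: 0.0536
grip_force: 25.1
time_s: 10.55
ee_pos: [0.5289, 0.3307, 0.0458]
eef_rot: [3.142, 0.0, 1.467]
force: [0.8, 1.0, 0.4]
grip_width: 0.0937
grip_force: 0.0
time_s: 11.45
ee_pos: [0.5286, 0.3305, 0.2448]
eef_rot: [-3.14, 0.001, 1.467]
force: [0.1, -0.4, -0.1]
grip_width: 0.0938
grip_force: 0.0
[0.5090485 0.1386966 0.       ]
rel [-0.1929  0.0005 -0.0052] rot [-0.0018  0.0012 -0.    ] |d| 0.193
```

View pics/w4c.png

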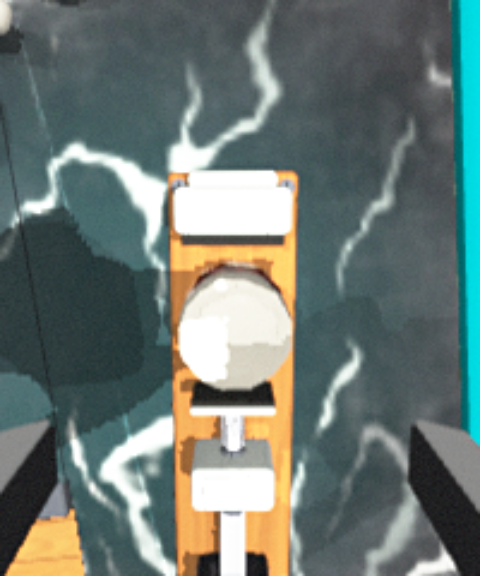

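The crop shows the jar standing upright on the board between the pad and the sprung face, with its lid at (235,328), and not touched. Next I'll move over the trigger and turn the gripper.

```bash
python3 shift.py '[{"trans": [-0.022, 0, 0]}, {"trans": [-0.045, 0, 0]}, {"trans": [-0.045, 0, 0]}, {"trans": [-0.045, 0, 0]}, {"trans": [-0.03, 0, 0]}, {"trans": [-0.0155, 0, 0], "rotvec": [0, 0, -0.1]}, {"rotvec": [0, 0, -0.14]}, {"rotvec": [0, 0, -0.14]}, {"rotvec": [0, 0, -0.14]}, {"rotvec": [0, 0, -0.14]}]' 0.094
python3 shift.py '[{"rotvec": [0, 0, -0.14]}, {"rotvec": [0, 0, -0.14]}, {"rotvec": [0, 0, -0.14]}, {"rotvec": [0, 0, -0.14]}, {"rotvec": [0, 0, -0.14]}, {"rotvec": [0, 0, -0.14]}, {"rotvec": [0, 0, -0.071]}, {}, {}]'
python3 -c "
from h import *
rel(.5081,.1292,.119,3.038)
snap('wrist','w5');snap('side','d5')
a=cv2.imread('pics/w5.png');b=cv2.imread('pics/d5.png')[130:270,190:330]
o=np.zeros((420,800,3),np.uint8);o[:,:560]=a;o[:240,560:]=cv2.resize(b,(240,240),interpolation=cv2.INTER_CUBIC);cv2.imwrite('pics/w5c.png',o)
ex=np.array([.1035,.9946,0]);ey=np.array([-.9946,.1035,0]);O=np.array([.5224,.267,0])
for n,a in(('palm1',(-.155,.0,.145)),('palm2',(-.139,0,.145)),('trf',(-.1,0,.141)),('trb',(-.112,0,.141)),('lid',(.064,0,.077)),('palmL',(-.147,.013,.145)),('palmR',(-.147,-.013,.145))):
  print(n,np.round(proj('w5',O+a[0]*ex+a[1]*ey+np.array([0,0,a[2]]))))
"
```

```text
time_s: 12.55
ee_pos: [0.5077, 0.1292, 0.245]
eef_rot: [-3.14, -0.001, 2.132]
force: [0.0, 0.5, 0.0]
grip_width: 0.0942
grip_force: 0.0
time_s: 13.45
ee_pos: [0.5078, 0.1293, 0.2454]
eef_rot: [-3.141, -0.001, 3.035]
force: [0.2, -0.2, 0.4]
grip_width: 0.0939
grip_force: 0.0
rel [-4.000e-04 -1.000e-04  1.264e-01] rot [-0.0002 -0.0008 -0.0026] |d| 0.126
palm1 [259. 215.]
palm2 [276. 215.]
trf [319. 214.]
trb [306. 214.]
lid [457. 198.]
palmL [267. 201.]
palmR [268. 229.]
```

View pics/w5c.png

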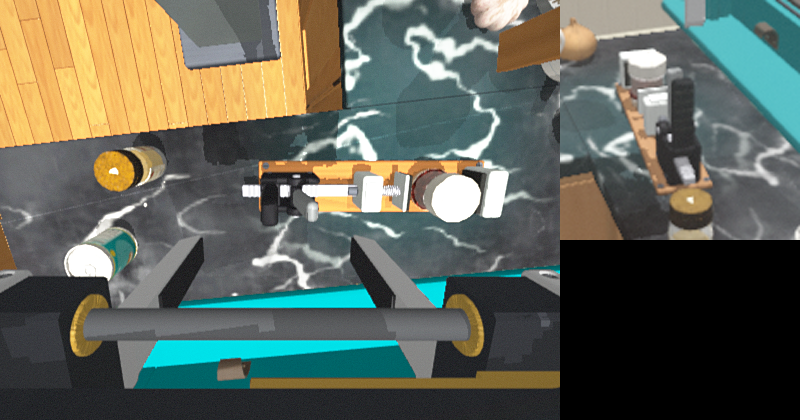

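The wrist view shows the palm top at columns 260–278 and the trigger top at 306–318, row ~213. I predicted 259–276 and 306–319. Alignment is good, so I'll descend and make the first squeeze.

```bash
python3 shift.py '[{"trans": [0, 0, 0.02]}, {"trans": [0, 0, 0.035]}, {"trans": [0, 0, 0.035]}, {"trans": [0, 0, 0.025]}, {"trans": [0, 0, 0.011]}, {}, {}]'
python3 -c "
from h import *
rel(.5081,.1292,.119,3.038)"
python3 shift.py '[{}, {}, {}, {}, {}, {}, {}, {}]' 0.03 25
python3 -c "
from h import *
snap('wrist','w6')"
```

```text
time_s: 14.25
ee_pos: [0.5085, 0.1295, 0.121]
eef_rot: [3.141, 0.001, 3.037]
force: [-0.1, 0.0, 0.5]
grip_width: 0.0943
grip_force: 0.0
rel [ 0.0003 -0.0003  0.002 ] rot [ 0.0004  0.0013 -0.0006] |d| 0.002
time_s: 15.05
ee_pos: [0.5088, 0.1326, 0.1213]
eef_rot: [3.135, 0.003, 3.038]
force: [2.3, 23.0, 6.5]
grip_width: 0.0361
grip_force: 25.0
```

Run:
```python
from h import *
c=cv2.imread('pics/w6.png')[120:270,220:560];cv2.imwrite('pics/w6c.png',cv2.resize(c,None,fx=2.35,fy=2.35))
```

```text
(no output)
```

View pics/w6c.png

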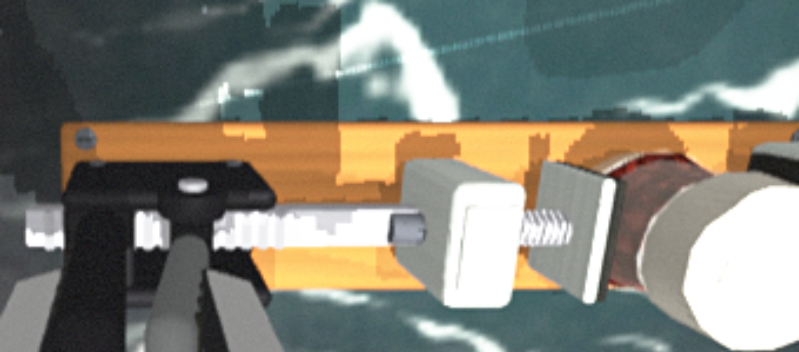

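The crop shows the jaw block's top front edge at about (518,240) and the sprung face's top front edge at about (610,240). The jar is still upright, its lid at about (740,265). I'll measure their positions.

```bash
cat >> h.py <<'E'
ex=np.array([.1035,.9946,0]);ey=np.array([-.9946,.1035,0]);O=np.array([.5224,.267,0])
def strip(f,z=.062,y=-.012,x0=-.05,x1=.03):
    "gray profile along clamp x at height z, 1 mm samples"
    g=cv2.imread(f'pics/{f}.png',0).astype(np.float32);xs=np.arange(x0,x1,.001)
    P=np.array([proj(f,O+x*ex+y*ey+[0,0,z]) for x in xs],np.float32)
    v=cv2.remap(g,P[:,:1],P[:,1:],1).ravel().astype(int)
    print(f,z,[(int(round(x*1000)),int(a)) for x,a in zip(xs,v)][::1])
E
python3 - <<'E'
from h import *
q=lambda x,y,z:((onz('w6',220+x/2.35,120+y/2.35,z)-O)@np.array([ex,ey]).T).round(4)
print('blockfront',q(523,185,.062),q(512,302,.062),'back',q(467,190,.062),q(446,302,.062))
print('face',q(622,182,.053),q(602,300,.053),'lid',q(738,265,.077))
print('palm/board check: board rear',q(62,123,.008),q(62,210,.008))
o=ctrl.get_obs();print(o['force'])
E
```

```text
blockfront [-0.0098  0.023 ] [-0.0079 -0.0171] back [-0.0277  0.0214] [-0.0301 -0.0171]
face [0.0283 0.0219] [ 0.0288 -0.0202] lid [0.0516 0.001 ]
palm/board check: board rear [-0.1622  0.0358] [-0.1631  0.0008]
[ 1.61565173 24.85051949  5.04334646]
```

```bash
python3 shift.py '[{}, {}, {}, {}, {}, {}, {}]' 0.085
python3 shift.py '[{}, {}, {}, {}, {}, {}, {}, {}]' 0.03 25
python3 -c "
from h import *
snap('wrist','w7');strip('w6');strip('w7')"
```

```text
time_s: 15.8
ee_pos: [0.5078, 0.1292, 0.1197]
eef_rot: [-3.141, -0.0, 3.038]
force: [0.1, 0.5, 0.6]
grip_width: 0.0845
grip_force: 0.0
time_s: 16.6
ee_pos: [0.5085, 0.1326, 0.1208]
eef_rot: [3.135, 0.002, 3.038]
force: [1.0, 27.0, 3.3]
grip_width: 0.036
grip_force: 24.9
w6 0.062 [(-50, 162), (-49, 161), (-48, 161), (-47, 157), (-46, 160), (-45, 159), (-44, 157), (-43, 159), (-42, 160), (-41, 160), (-40, 162), (-39, 158), (-38, 142), (-37, 137), (-36, 145), (-35, 147), (-34, 143), (-33, 144), (-32, 179), (-31, 248), (-30, 255), (-29, 255), (-28, 251), (-27, 243), (-26, 255), (-25, 255), (-24, 255), (-23, 255), (-22, 255), (-21, 255), (-20, 255), (-19, 255), (-18, 255), (-17, 255), (-16, 255), (-15, 255), (-14, 255), (-13, 255), (-12, 255), (-11, 255), (-10, 255), (-9, 228), (-8, 166), (-7, 158), (-6, 160), (-5, 161), (-4, 162), (-3, 160), (-2, 163), (-1, 163), (0, 162), (1, 163), (2, 160), (3, 152), (4, 148), (5, 149), (6, 145), (7, 137), (8, 125), (9, 138), (10, 148), (11, 153), (12, 150), (13, 149), (14, 142), (15, 157), (16, 255), (17, 255), (18, 255), (19, 255), (20, 132), (21, 61
[... 307 characters left out ...]
3, 148), (-32, 138), (-31, 147), (-30, 148), (-29, 146), (-28, 143), (-27, 154), (-26, 181), (-25, 255), (-24, 255), (-23, 255), (-22, 251), (-21, 241), (-20, 255), (-19, 255), (-18, 255), (-17, 255), (-16, 255), (-15, 255), (-14, 255), (-13, 255), (-12, 255), (-11, 255), (-10, 255), (-9, 255), (-8, 255), (-7, 255), (-6, 255), (-5, 255), (-4, 254), (-3, 226), (-2, 172), (-1, 171), (0, 170), (1, 168), (2, 170), (3, 168), (4, 165), (5, 153), (6, 153), (7, 152), (8, 154), (9, 152), (10, 154), (11, 152), (12, 136), (13, 141), (14, 151), (15, 152), (16, 152), (17, 149), (18, 144), (19, 150), (20, 228), (21, 255), (22, 255), (23, 255), (24, 190), (25, 56), (26, 67), (27, 97), (28, 177), (29, 194)]
```

One tooth (6 mm) per pump is confirmed, with the travel now at about 33 mm. Two more pumps, then I'll measure again.

```bash
python3 shift.py '[{}, {}, {}, {}, {}, {}, {}]' 0.085
python3 shift.py '[{}, {}, {}, {}, {}, {}, {}, {}]' 0.03 25 | tail -2
python3 shift.py '[{}, {}, {}, {}, {}, {}, {}]' 0.085 | tail -2
python3 shift.py '[{}, {}, {}, {}, {}, {}, {}, {}]' 0.03 25
python3 -c "
from h import *
snap('wrist','w8');strip('w8',x0=-.04,x1=.02);strip('w8',z=.053,x0=.02,x1=.06)
c=cv2.imread('pics/w8.png')[120:270,220:560];cv2.imwrite('pics/w8c.png',cv2.resize(c,None,fx=2.35,fy=2.35))"
```

```text
time_s: 17.35
ee_pos: [0.5079, 0.1292, 0.1198]
eef_rot: [-3.141, -0.0, 3.038]
force: [0.4, 0.3, 0.3]
grip_width: 0.0848
grip_force: 0.0
grip_width: 0.0364
grip_force: 24.9
grip_width: 0.0846
grip_force: 0.0
time_s: 19.65
ee_pos: [0.5085, 0.1326, 0.1208]
eef_rot: [3.135, 0.002, 3.038]
force: [0.6, 26.4, 3.6]
grip_width: 0.0366
grip_force: 24.9
w8 0.062 [(-40, 167), (-39, 165), (-38, 166), (-37, 165), (-36, 167), (-35, 167), (-34, 167), (-33, 164), (-32, 165), (-31, 164), (-30, 164), (-29, 164), (-28, 165), (-27, 163), (-26, 166), (-25, 163), (-24, 166), (-23, 167), (-22, 159), (-21, 140), (-20, 151), (-19, 152), (-18, 150), (-17, 148), (-16, 145), (-15, 159), (-14, 208), (-13, 255), (-12, 255), (-11, 255), (-10, 245), (-9, 248), (-8, 255), (-7, 255), (-6, 255), (-5, 255), (-4, 255), (-3, 255), (-2, 255), (-1, 255), (0, 255), (1, 255), (2, 255), (3, 255), (4, 255), (5, 255), (6, 255), (7, 255), (8, 254), (9, 216), (10, 176), (11, 179), (12, 173), (13, 161), (14, 162), (15, 159), (16, 160), (17, 162), (18, 161), (19, 163)]
w8 0.053 [(20, 196), (21, 197), (22, 194), (23, 182), (24, 159), (25, 151), (26, 151), (27, 147), (28, 153), (29, 156), (30, 154), (31, 150), (32, 151), (33, 156), (34, 152), (35, 152), (36, 148), (37, 157), (38, 225), (39, 255), (40, 255), (41, 255), (42, 198), (43, 79), (44, 75), (45, 77), (46, 84), (47, 102), (48, 95), (49, 91), (50, 90), (51, 124), (52, 196), (53, 201), (54, 149), (55, 147), (56, 154), (57, 149), (58, 150), (59, 151)]
```

View pics/w8c.png

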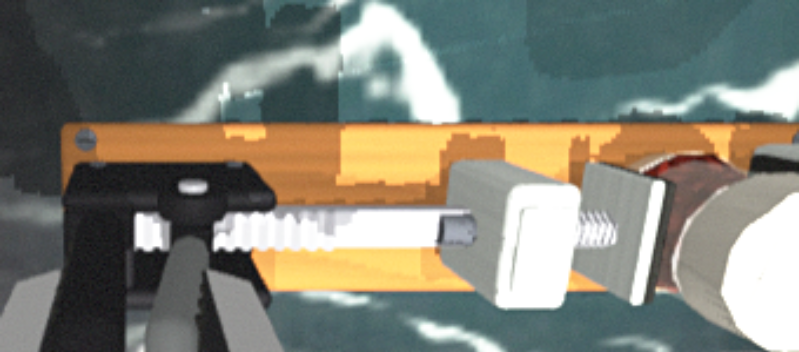

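The crop shows the jaw advanced, with its face beside the jar and the jar upright. I'll compare the gap from face to block against the free state, in w6 and w7, to get the spring compression.

```bash
cat >> h.py <<'E'
def edges(f):
    g=cv2.imread(f'pics/{f}.png',0).astype(np.float32);r=[]
    for z,x0 in((.062,-.02),(.053,.02)):
        xs=np.arange(x0,.075,.00025)
        P=np.array([proj(f,O+x*ex-.012*ey+[0,0,z]) for x in xs],np.float32)
        v=cv2.remap(g,P[:,:1],P[:,1:],1).ravel()
        k=np.argmax(v>245); j=k+np.argmax(v[k:]<210); r.append(xs[j]*1000)
    print(f,'block',r[0],'plate',r[1],'gap',r[1]-r[0])
E
python3 -c "
from h import *
for f in('w6','w7','w8'):edges(f)"
python3 shift.py '[{}, {}, {}, {}, {}, {}, {}]' 0.085 | tail -2
python3 shift.py '[{}, {}, {}, {}, {}, {}, {}, {}]' 0.03 25
python3 -c "
from h import *
snap('wrist','w9');edges('w9')"
```

```text
w6 block -8.749999999999991 plate 26.000000000000007 gap 34.75
w7 block -2.749999999999985 plate 30.50000000000001 gap 33.24999999999999
w8 block 9.250000000000025 plate 42.00000000000002 gap 32.75
grip_width: 0.0843
grip_force: 0.0
time_s: 21.2
ee_pos: [0.5085, 0.1326, 0.1208]
eef_rot: [3.135, 0.002, 3.038]
force: [1.5, 26.4, 2.6]
grip_width: 0.0364
grip_force: 24.9
w9 block 15.25000000000003 plate 21.750000000000004 gap 6.499999999999973
```

```bash
sed -i 's/xs=np.arange(x0,.075,.00025)/xs=np.arange(x0 if not r else r[0]\/1000+.015,.075,.00025)/' h.py
python3 -c "
from h import *
for f in('w6','w7','w8','w9'):edges(f)
snap('scene','s9');c=cv2.imread('pics/s9.png')[190:280,140:290]
d=snap('side','d9')['pixels'][140:230,200:300]
o=np.zeros((450,790,3),np.uint8);o[:270,:450]=cv2.resize(c,(450,270),interpolation=cv2.INTER_CUBIC);o[:300,460:790]=cv2.resize(d,(330,300),interpolation=cv2.INTER_CUBIC);cv2.imwrite('pics/f9.png',o)"
```

```text
w6 block -8.749999999999991 plate 26.000000000000025 gap 34.750000000000014
w7 block -2.749999999999985 plate 30.500000000000032 gap 33.250000000000014
w8 block 9.250000000000025 plate 42.000000000000036 gap 32.750000000000014
w9 block 15.25000000000003 plate 42.500000000000036 gap 27.250000000000007
```

View pics/f9.png

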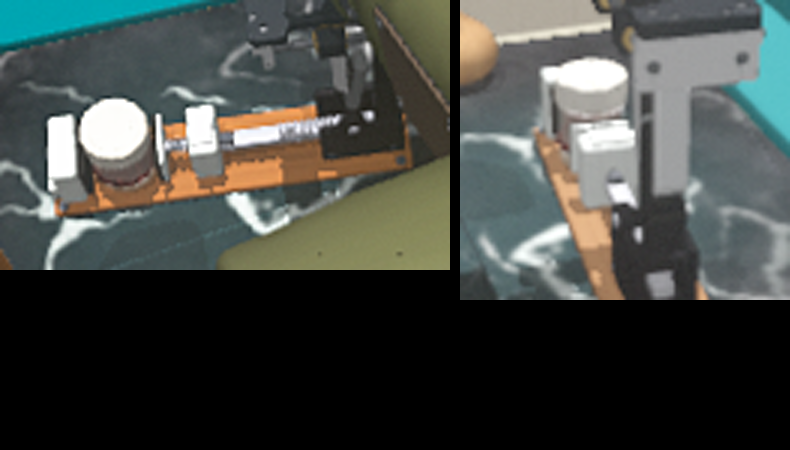

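The spring is pushed in about 7.5 mm (27.3 mm gap against 34.8 mm free). The plate has stopped advancing, so the jar is pressed against the far pad. It stands upright, nothing is touching it, and the trigger is held squeezed. I'm handing it in.

```bash
python3 -c "
from station import ctrl
print(ctrl.hand_in())"
```

```text
the job is handed in; nothing more can be done
None
```

The jar stands upright on the clamp's board, pressed against the far pad with the spring pushed in about 7.5 mm (about 3.7 N), measured from the wrist camera. The trigger is held squeezed, the tin and spice jar were left alone, and I handed the job in at about 21 s; no verdict was returned.

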